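Put the culture flasks and tube on their stations

TASK

Set each of the three culture flasks upright on the pad of its own colour, with its whole foot on the pad, and push the yellow-capped tube down into the yellow socket until it snaps fully home. Set things down without dropping or tipping them over, leave the air pump and the glass dish where they are, and let go of everything at the end.

Things in the scene. Friction and masses are not known exactly. Their poses are not given: they have to be found in the camera images.
- red_flask: Loose clear plastic conical culture flask, empty, upright, 102 mm tall, 0.16 kg, with red stopper and red ring round the foot. Origin: centre of its underside, z up its axis; round. Foot diameter 60 mm (to 8 mm up), cone to a 26 mm neck (62 to 74 mm up), stopper diameter 31 mm from 74 to 102 mm up: grip it there, about 88 mm up.
- red_pad: Fixed flat round red pad, diameter 88 mm, 12 mm thick, no rim: place of the red flask. Origin: centre of its underside; its top is 12 mm up. The flask's whole foot is on it within 14 mm of the centre.
- green_flask: Loose clear plastic conical culture flask, empty, upright, 102 mm tall, 0.16 kg, with green stopper and green ring round the foot. Origin: centre of its underside, z up its axis; round. Foot diameter 60 mm (to 8 mm up), cone to a 26 mm neck (62 to 74 mm up), stopper diameter 31 mm from 74 to 102 mm up: grip it there, about 88 mm up.
- green_pad: Fixed flat round green pad, diameter 88 mm, 12 mm thick, no rim: place of the green flask. Origin: centre of its underside; its top is 12 mm up. The flask's whole foot is on it within 14 mm of the centre.
- blue_flask: Loose clear plastic conical culture flask, empty, upright, 102 mm tall, 0.16 kg, with blue stopper and blue ring round the foot. Origin: centre of its underside, z up its axis; round. Foot diameter 60 mm (to 8 mm up), cone to a 26 mm neck (62 to 74 mm up), stopper diameter 31 mm from 74 to 102 mm up: grip it there, about 88 mm up.
- blue_pad: Fixed flat round blue pad, diameter 88 mm, 12 mm thick, no rim: place of the blue flask. Origin: centre of its underside; its top is 12 mm up. The flask's whole foot is on it within 14 mm of the centre.
- yellow_tube: Loose white culture tube, upright, 102 mm tall, 0.08 kg, yellow cap and band. Origin: centre of its underside, z up its axis; round. Flanged foot 36 mm wide (bevelled to 28 mm at the bottom; ends 12 mm up), body 25 mm, cap diameter 31 mm from 74 to 102 mm up: grip it there, about 88 mm up.
- yellow_socket: Fixed yellow cup on a grey disc (88 mm), 46 mm tall. Funnel mouth 62 mm wide inside, bore 42 mm from 34 mm up down to its floor 10 mm up. Origin: centre of underside, z up. Sprung balls in the bore stop a tube with its underside 26 mm above the origin; pushed down with 5 to 10 N it snaps past, the force drops, and it stands on the floor, underside 10 mm above the origin.
- air_pump: Bystander: black aquarium air pump with a grey top plate, 62 x 85 x 53 mm, loose, 0.45 kg. Origin at the centre of its underside. Leave it where it is.
- dish: Bystander: closed clear glass culture dish with a white paper disc on its lid, diameter 92 mm, 23 mm tall, loose, 0.15 kg. Origin at the centre of its underside. Leave it where it is.
There are look-alikes about, which are no part of the job. What is shaped like the green_flask but purple is not meant.

How it is judged:
At the end, for the whole second after the job is handed in: Each flask on its own colour's pad (within 14 mm of the centre, foot on the top, tilt under 0.1 rad); the tube snapped into the socket (underside under 14 mm above the socket's origin, within 8 mm of its axis, tilt under 0.2 rad); all at rest and released (horizontal distance between red_flask and red_pad below 0.014 m and z of red_flask in the frame of red_pad between 0.008 and 0.016 m and angle between each of red_flask, green_flask, blue_flask's own z axis and vertical below 0.1 rad and horizontal distance between green_flask and green_pad below 0.014 m and z of green_flask in the frame of green_pad between 0.008 and 0.016 m and horizontal distance between blue_flask and blue_pad below 0.014 m and z of blue_flask in the frame of blue_pad between 0.008 and 0.016 m and horizontal distance between yellow_tube and yellow_socket below 0.008 m and z of yellow_tube in the frame of yellow_socket below 0.014 m and angle between yellow_tube's own z axis and vertical below 0.2 rad and linear speed of each of red_flask, green_flask, blue_flask, yellow_tube below 0.02 m/s); the robot touches nothing.
It fails at once if a flask or the tube was tipped over (more than 35 degrees from upright) (angle between any of red_flask, green_flask, blue_flask, yellow_tube's own z axis and vertical above 0.61 rad).
It fails at once if a flask or the tube was dropped (faster than 0.6 m/s out of the fingers, a fall of about 20 mm) ((linear speed of red_flask above 0.6 m/s and contact force between the fingers and red_flask below 0.05 N) or (linear speed of green_flask above 0.6 m/s and contact force between the fingers and green_flask below 0.05 N) or (linear speed of blue_flask above 0.6 m/s and contact force between the fingers and blue_flask below 0.05 N) or (linear speed of yellow_tube above 0.6 m/s and contact force between the fingers and yellow_tube below 0.05 N)).
It fails at once if the air pump or the dish was moved by more than 30 mm (distance of any of air_pump, dish from where it was at the start of the episode above 0.03 m).
It also fails if it takes over 109 s, if anything falls off the work surface, if the arm or the gripper's body presses on something with over 40 N, if the wrist force passes 120 N, or if a joint passes its speed limit or range.

ROBOT

A 6-joint arm with a two-finger parallel gripper is mounted at the origin on the work surface. World frame = base frame: x ahead of the robot, y to its left, z up, the work surface at z = 0. Lengths are in m, angles in rad, forces in N, time in s.
With the tool pointing down it reaches from about 0.35 to 0.725 m from the base axis. Payload 4.3 kg.
Tool frame: the origin (TCP) lies on the mounting face of the last link; the fingertips stand 173 mm ahead of it and the grasp point (between the pads) lies 155 mm ahead of it; y points along the fingers, z is the direction in which the jaws open and shut, and the axes are right-handed (so a half turn about y gives the same grasp; the last joint's range is limited). The gripper opens to 85 mm and grips with 20 to 120 N. Pads are 22 mm wide; open, the fingers measure 114 mm over their backs; the gripper's body (76 mm by 85 mm) begins 54 mm behind the grasp point. The pads swing forward as they close: fully open they stand 13 mm farther back than shut.
Start: joints at [-1.336, 0.377, 0.081, 1.274, 0, 1.46], TCP at [0.194, -0.541, 0.405] pointing down, gripper open.
Joint ranges: [-2.72, 2.72], [-0.84, 1.66], [-1.02, 1.22], [-1.77, 2.12], [-1.37, 1.28], [-3.14, 3.14]. Speed limits (rad/s): [2.57, 2.57, 3.14, 3.14, 3.14, 3.14].

INTERFACE

Orientations are given as a unit quaternion [x, y, z, w].
In Python, from workcell import read_state, optics, workorder gives the robot as it stands.
- The arm moves only by the shell command python3 -m inch 'ROWS' [FORCE]. ROWS is JSON, a list of rows, each a list of 5 numbers: the finger opening in mm, from 0 to 85.4, then the shift along the world's x, y, z in mm, then the turn about the world's z in rad. A call has 1 to 12 rows; each row shifts and turns the commanded pose from where the row before left it; what a row does not reach is not made up. A row lasts 1/10 s, in which the tool goes at most 50 mm and 8.59 degrees, less where a joint would pass 70% of its speed; a pose out of reach is approached as far as the arm can. A call is refused whole if a number of a shift passes 50 or a number of a turn 0.15, either way. A call with a gripper value outside its range is refused whole. The fingers move at their own pace and stop on an object; FORCE is the grip in N (left out, the last holds). Time passes only in rows, so rows that do not move let the fingers close. It gives the time, the measured TCP pose, the force and the opening at its end, in the units of the state.
- read_state(): the state, without advancing time (a new reading comes with each control period).
- optics.grab_frame(name): name is "scene" or "top" or "wrist"; returns a dict with "img" (480x640x3 uint8, red, green, blue), "fx", "fy", "cx", "cy" (pixels), "R" (3x3) and "t" (3): a world point X has camera coordinates R X + t. Camera axes: x right, y down, z forward; pixel columns grow to the right and rows downward; lengths in m; the calibration is good to about 2 mm. The wrist camera is an equidistant fisheye: a pixel r from the principal point sees the ray r / f radians off the axis. A picture is of the moment at which its call begins. There is no depth.
- workorder.close_job(): hands the job in, once; it reports no verdict.
The state is a dict: "clock": time; "joint_pos": joint angles; "joint_vel": joint speeds; "joint_efforts": joint torques, N m; "ee_pos": TCP position; "tool_rot": TCP orientation; "contact_force": force on the tool from outside, world axes, zero at the start; "ft_torque": the same for the moment, N m; "grip_width": opening from 0.0 (shut) to 1.0 (fully open).
Only numpy, scipy, OpenCV 4.12 (cv2) and the standard library are available. Lean on these libraries where they do the work, as an engineer would, in place of code of your own. Each camera call takes 0.05 s, during which the arm holds its last target.

## Working session

There is one attempt and no reset: what is moved stays moved. The work goes in short steps, Python scripts to look and compute and a shell command to move; the robot and the scene stay as the last step left them, time stands still between calls to the robot, and variables do not carry over. Pictures are saved under pics/ and viewed, and the job is handed in when it is done.

```bash
ls; mkdir -p pics; python3 - <<'E'
from workcell import read_state, optics
import cv2
print(read_state())
for n in("scene","top","wrist"):
    f=optics.grab_frame(n); cv2.imwrite(f"pics/{n}0.png",f["img"][:,:,::-1]); print(n,f["fx"],f["cx"],f["cy"],f["R"],f["t"])
E
```

```text
pics
{'clock': 0.0, 'joint_pos': array([-1.33625940e+00,  3.78060946e-01,  7.96167191e-02,  1.27440606e+00,
        1.39083126e-05,  1.46049913e+00]), 'joint_vel': array([ 1.00457129e-05,  6.74372875e-04,  7.22241526e-04,  1.44804049e-03,
       -1.73447912e-04, -6.08010785e-04]), 'joint_efforts': array([-3.14389963e-04, -4.63604736e+01,  2.69875592e+01,  2.07171869e-02,
       -9.95258233e-05, -5.49517338e-07]), 'ee_pos': array([ 0.19430998, -0.54084447,  0.40375817]), 'tool_rot': array([-0.12135422,  0.6973472 , -0.69589703,  0.12127387]), 'contact_force': array([-0.15558519,  0.3195003 , -0.4833105 ]), 'ft_torque': array([-0.00496031,  0.03349249, -0.00853328]), 'grip_width': 1.0003178604431493}
scene 493.9773853329899 311.025040097976 231.56198159289363 [[-7.52424975e-01  6.58677564e-01 -7.23744981e-04]
 [ 4.38830585e-01  5.00467878e-01 -7.46297274e-01]
 [-4.91207059e-01 -5.61850309e-01 -6.65612391e-01]] [ 0.34417222 -0.17207482  1.29218361]
top 544.7222025072265 319.8705115581801 245.0911517815427 [[-0.02683615 -0.99908901  0.03318103]
 [-0.99330423  0.0229202  -0.1132315 ]
 [ 0.11236783 -0.03599755 -0.99301442]] [-0.01062661  0.47128863  1.00145622]
wrist 371.64829954431775 316.65494537639694 238.36082465237536 [[ 0.33822544 -0.94106303 -0.00198043]
 [-0.90311628 -0.32517723  0.28042959]
 [-0.26454591 -0.09305987 -0.95987256]] [-0.57357879 -0.03695374  0.37915603]
```

View pics/scene0.png

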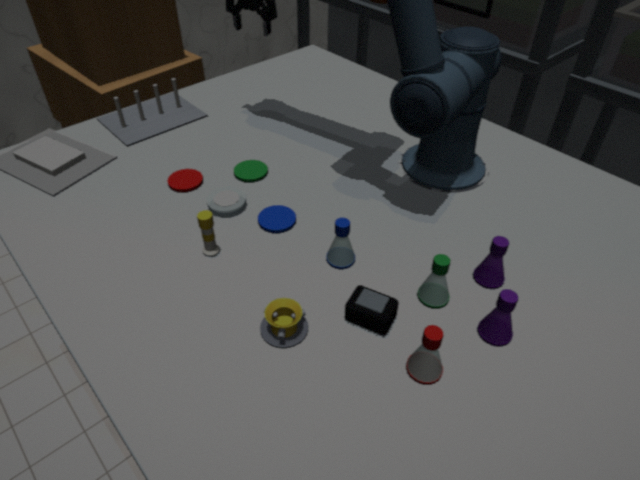

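View pics/top0.png

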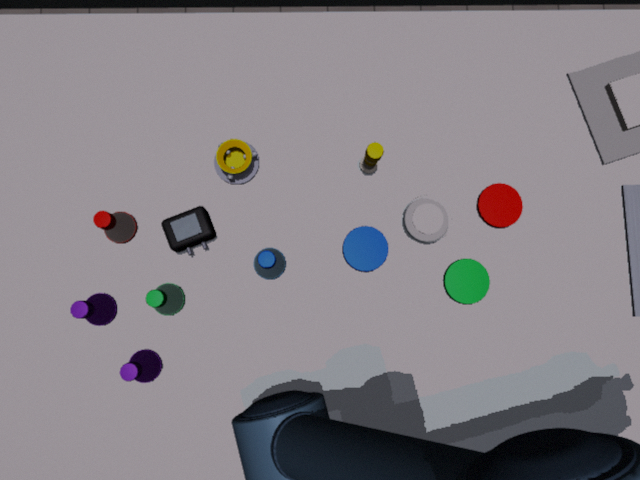

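View pics/wrist0.png

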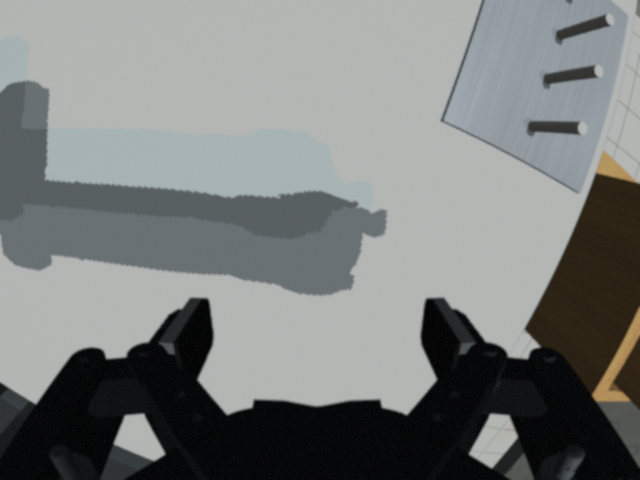

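The top view shows these caps: red (104,219), green (155,298), blue (266,259), yellow (374,151). The pads are red (500,205), green (467,281), blue (366,248), and the socket is at (236,160). The two purple flasks at (80,310) and (130,371) are look-alikes. Next I'll measure by colour in both views.

```bash
cat > h.py <<'E'
import numpy as np, cv2
from workcell import read_state, optics
RG={'red':[(0,6),(174,180)],'green':[(50,80)],'blue':[(98,118)],'yellow':[(22,34)],'purple':[(130,155)]}
def blobs(img,c,smin=130,vmin=60,amin=60):
    h=cv2.cvtColor(img,cv2.COLOR_RGB2HSV); m=np.zeros(h.shape[:2],np.uint8)
    for a,b in RG[c]: m|=cv2.inRange(h,(a,smin,vmin),(b,255,255))
    n,l,s,ce=cv2.connectedComponentsWithStats(m)
    out=[]
    for i in range(1,n):
        if s[i,4]<amin: continue
        cs,_=cv2.findContours((l==i).astype(np.uint8),cv2.RETR_EXTERNAL,cv2.CHAIN_APPROX_NONE)
        hu=cv2.convexHull(max(cs,key=len)); M=cv2.moments(hu)
        out.append((M['m10']/M['m00'],M['m01']/M['m00'],int(s[i,4]),s[i,:4].tolist()))
    return out
def ray(f,u,v):
    x,y=(u-f['cx'])/f['fx'],(v-f['cy'])/f['fy']
    return -f['R'].T@f['t'], f['R'].T@np.array([x,y,1.])
def wray(f,u,v):
    x,y=u-f['cx'],v-f['cy'];r=np.hypot(x,y);th=r/f['fx'];s=np.sin(th)/max(r,1e-9)
    return -f['R'].T@f['t'], f['R'].T@np.array([x*s,y*s,np.cos(th)])
def plane(cd,z):
    c,d=cd; return c+d*(z-c[2])/d[2]
def tri(a,b):
    A=np.zeros((3,3));q=np.zeros(3);P=[]
    for c,d in(a,b):
        d=d/np.linalg.norm(d);M=np.eye(3)-np.outer(d,d);A+=M;q+=M@c
    return np.linalg.solve(A,q)
E
python3 - <<'E'
from h import *
np.set_printoptions(precision=4,suppress=True)
S=optics.grab_frame('scene');T=optics.grab_frame('top')
for c in('red','green','blue','yellow'):
    for n,f in(('S',S),('T',T)):
        for b in blobs(f['img'],c,amin=100):
            print(c,n,[round(x) for x in b[:2]],b[2:],'z88',plane(ray(f,*b[:2]),.088)[:2],'z6',plane(ray(f,*b[:2]),.006)[:2])
E
```

```text
red S [185, 179] (561, [168, 169, 35, 21]) z88 [ 0.5897 -0.2752] z6 [ 0.5414 -0.3848]
red S [433, 333] (232, [424, 325, 19, 16]) z88 [0.5074 0.3524] z6 [0.4486 0.3227]
red T [500, 205] (1530, [478, 184, 44, 44]) z88 [ 0.5293 -0.3477] z6 [ 0.5441 -0.3786]
red T [102, 219] (234, [94, 211, 17, 17]) z88 [0.5189 0.3624] z6 [0.5329 0.3921]
green S [250, 170] (479, [235, 161, 32, 18]) z88 [ 0.4583 -0.2089] z6 [ 0.3932 -0.3101]
green S [442, 260] (133, [434, 255, 16, 11]) z88 [0.3653 0.2592] z6 [0.2884 0.2177]
green T [466, 281] (1588, [444, 259, 45, 45]) z88 [ 0.3937 -0.2787] z6 [ 0.397  -0.3038]
green T [155, 298] (239, [146, 290, 18, 18]) z88 [0.3781 0.2697] z6 [0.38   0.2915]
blue S [276, 218] (743, [258, 206, 38, 25]) z88 [ 0.5192 -0.0356] z6 [ 0.4619 -0.1147]
blue S [342, 223] (115, [336, 218, 14, 10]) z88 [0.4291 0.0629] z6 [ 0.3603 -0.0037]
blue T [365, 249] (1590, [343, 227, 45, 45]) z88 [ 0.4558 -0.1003] z6 [ 0.4644 -0.1101]
blue T [266, 259] (263, [257, 250, 19, 18]) z88 [0.4422 0.0754] z6 [0.4497 0.0806]
yellow S [205, 215] (119, [198, 211, 14, 10]) z88 [ 0.6243 -0.138 ] z6 [ 0.5804 -0.2301]
yellow S [283, 313] (703, [265, 299, 37, 29]) z88 [0.662  0.1635] z6 [0.6229 0.1098]
yellow T [234, 156] (892, [216, 139, 36, 35]) z88 [0.6286 0.1307] z6 [0.652  0.1406]
yellow T [374, 151] (214, [366, 143, 17, 16]) z88 [ 0.6345 -0.1241] z6 [ 0.6584 -0.1359]
```

```bash
python3 - <<'E'
from h import *
np.set_printoptions(precision=4,suppress=True)
S=optics.grab_frame('scene');T=optics.grab_frame('top')
def near(L,u,v): return min(L,key=lambda b:np.hypot(b[0]-u,b[1]-v))
K=[('red',(433,333),(102,219),.102),('green',(442,260),(155,298),.102),('blue',(342,223),(266,259),.102),('yellow',(205,215),(374,151),.102),
('red',(185,179),(500,205),.012),('green',(250,170),(466,281),.012),('blue',(276,218),(365,249),.012),('yellow',(283,313),(234,156),.046)]
for c,s,t,z in K:
  for vm in (60,25):
    a=near(blobs(S['img'],c,vmin=vm),*s);b=near(blobs(T['img'],c,vmin=vm),*t)
    print(c,vm,z,a[2],b[2],'S',plane(ray(S,*a[:2]),z)[:2],'T',plane(ray(T,*b[:2]),z)[:2],'tri',tri(ray(S,*a[:2]),ray(T,*b[:2])))
def crop(f,u,v,r,k):
    return cv2.resize(f['img'][v-r:v+r,u-r:u+r],(k,k),interpolation=cv2.INTER_CUBIC)
cv2.imwrite('pics/crop1.png',np.hstack([crop(T,236,160,30,390),crop(S,284,320,32,390)])[:,:,::-1])
cv2.imwrite('pics/crop2.png',np.hstack([crop(T,160,298,32,390),crop(S,440,280,32,390)])[:,:,::-1])
E
```

```text
red 60 0.102 229 234 S [0.5174 0.3575] T [0.5166 0.3573] tri [0.5168 0.3574 0.1013]
red 25 0.102 378 287 S [0.5248 0.3614] T [0.5148 0.3535] tri [0.5167 0.3574 0.0907]
green 60 0.102 130 240 S [0.3784 0.2664] T [0.3777 0.266 ] tri [0.3777 0.2661 0.1013]
green 25 0.102 231 255 S [0.3873 0.2719] T [0.3774 0.2652] tri [0.3779 0.2674 0.0923]
blue 60 0.102 114 263 S [0.4409 0.0743] T [0.441  0.0745] tri [0.441  0.0745 0.1022]
blue 25 0.102 221 273 S [0.4498 0.0829] T [0.4404 0.0743] tri [0.4414 0.0749 0.0919]
yellow 60 0.102 116 215 S [ 0.632  -0.1223] T [ 0.6304 -0.122 ] tri [ 0.6312 -0.1226  0.1011]
yellow 25 0.102 222 292 S [ 0.638  -0.1108] T [ 0.6248 -0.1194] tri [ 0.6302 -0.1226  0.0894]
red 60 0.012 560 1526 S [ 0.545  -0.3766] T [ 0.543  -0.3764] tri [ 0.5439 -0.3773  0.0108]
red 25 0.012 617 1554 S [ 0.5465 -0.373 ] T [ 0.5428 -0.3758] tri [ 0.5439 -0.3776  0.0081]
green 60 0.012 481 1590 S [ 0.3984 -0.3023] T [ 0.3968 -0.302 ] tri [ 0.3974 -0.3027  0.0112]
green 25 0.012 544 1603 S [ 0.4008 -0.2986] T [ 0.3968 -0.3017] tri [ 0.3973 -0.3033  0.0078]
blue 60 0.012 744 1591 S [ 0.4661 -0.1088] T [ 0.464  -0.1094] tri [ 0.4646 -0.11    0.0103]
blue 25 0.012 801 1591 S [ 0.4678 -0.1063] T [ 0.464  -0.1094] tri [ 0.4646 -0.1101  0.0078]
yellow 60 0.046 699 888 S [0.6419 0.136 ] T [0.6406 0.1358] tri [0.6412 0.1356 0.045 ]
yellow 25 0.046 942 937 S [0.6463 0.1421] T [0.6404 0.1357] tri [0.6426 0.1368 0.0379]
```

View pics/crop1.png

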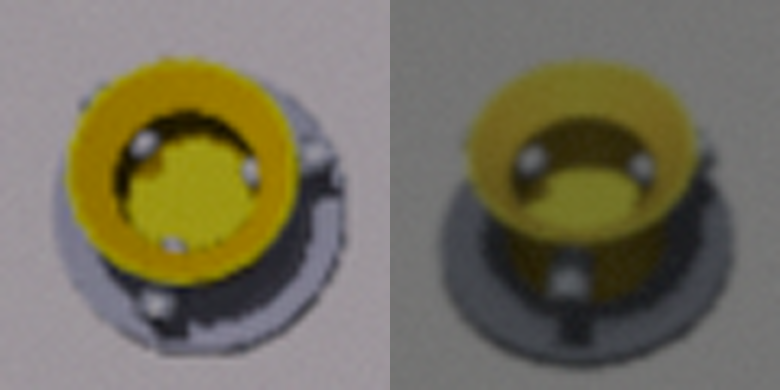

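View pics/crop2.png

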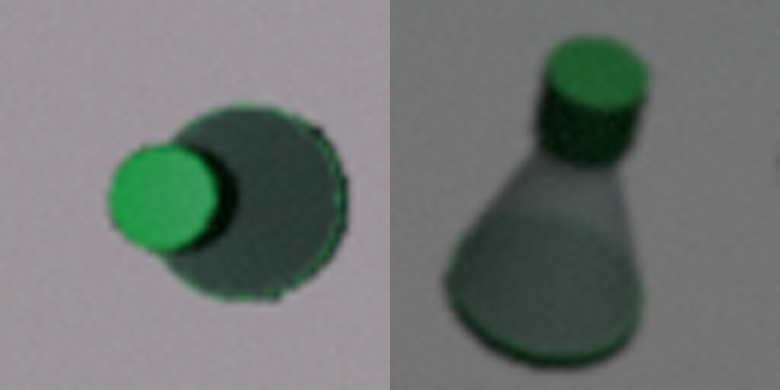

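Both views agree within 2 mm, and the heights come out where they should be (about 101, 11 and 45 mm). The green stopper at top (155,298) is the real green flask. The purple pair at (80,310) and (130,371) are the decoys, and the crop confirms green. Positions in mm:

| Colour | Object | Target |
|---|---|---|
| Yellow | tube (631,-122.5) | socket (641,135.7) |
| Red | flask (517,357.4) | pad (544,-377) |
| Green | flask (378,266) | pad (397,-302.5) |
| Blue | flask (441,74.5) | pad (464.5,-109.7) |

I'll start with the tube.

```bash
python3 -m inch '[[70,36,34,0,0],[70,36,34,0,0],[70,36,34,0,0],[70,36,34,0,0],[70,36,34,0,0],[70,36,34,0,0],[70,36,34,0,0],[70,36,34,0,0],[70,36,34,0,0],[70,36,34,0,0],[70,36,34,0,0],[70,36,34,0,0]]' 40; python3 - <<'E'
from h import *
from scipy.spatial.transform import Rotation as R
s=read_state();print(s['ee_pos'],s['joint_pos']);print(R.from_quat(s['tool_rot']).as_matrix().round(3))
E
```

```text
clock: 1.55
ee_pos: [0.6276, -0.1315, 0.4048]
tool_rot: [0.121, -0.696, 0.697, -0.121]
contact_force: [0.2, -0.9, 0.4]
grip_width: 0.82
[ 0.62758419 -0.13145741  0.40482181] [-3.05302901e-01  5.20857334e-01  3.04404550e-01  1.35387334e+00
 -2.74772904e-04  2.49132348e+00]
[[-0.941  0.     0.338]
 [-0.338 -0.    -0.941]
 [-0.    -1.     0.001]]
```

```bash
python3 -m inch '[[70,4,9,-30,0],[70,0,0,-40,0],[70,0,0,-40,0],[70,0,0,-32,0],[70,0,0,-15,0],[70,0,0,0,0]]'; python3 - <<'E'
from h import *
print(read_state()['ee_pos'])
f=optics.grab_frame('wrist');cv2.imwrite('pics/w1.png',f['img'][:,:,::-1])
E
```

```text
clock: 2.15
ee_pos: [0.6288, -0.1236, 0.2443]
tool_rot: [-0.123, 0.698, -0.696, 0.119]
contact_force: [0.1, -0.2, 0.7]
grip_width: 0.82
[ 0.62878661 -0.12364006  0.24434588]
```

View pics/w1.png

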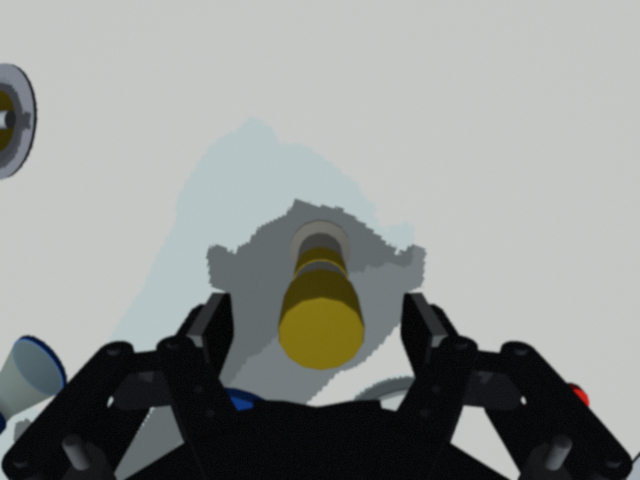

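The yellow cap sits at (321,320), centred between the pads, so I'll grip it.

```bash
python3 -m inch '[[70,2,1,0,0],[20,0,0,0,0],[20,0,0,0,0],[20,0,0,0,0],[20,0,0,0,0],[20,0,0,0,0],[20,0,0,0,0],[20,0,0,0,0]]' 40;python3 -c "
from workcell import *;print(read_state()['ee_pos'])"
```

```text
clock: 3.0
ee_pos: [0.6329, -0.1233, 0.249]
tool_rot: [0.121, -0.696, 0.697, -0.122]
contact_force: [-0.5, 1.0, 5.3]
grip_width: 0.345
[ 0.63285086 -0.12327616  0.24902881]
```

```bash
python3 -m inch '[[20,0,0,10,0],[20,0,0,25,0],[20,0,0,30,0],[20,0,0,15,0],[20,0,0,0,0]]'; python3 - <<'E'
from h import *
print(read_state()['ee_pos'])
f=optics.grab_frame('wrist');g=optics.grab_frame('scene')['img'][120:300,120:360]
cv2.imwrite('pics/w2.png',np.hstack([cv2.resize(f['img'],(400,300)),cv2.resize(g,(400,300))])[:,:,::-1])
E
```

```text
clock: 3.5
ee_pos: [0.6332, -0.1235, 0.3309]
tool_rot: [0.12, -0.696, 0.698, -0.123]
contact_force: [0.2, 0.0, -0.3]
grip_width: 0.352
[ 0.63323429 -0.12346949  0.33089777]
```

View pics/w2.png

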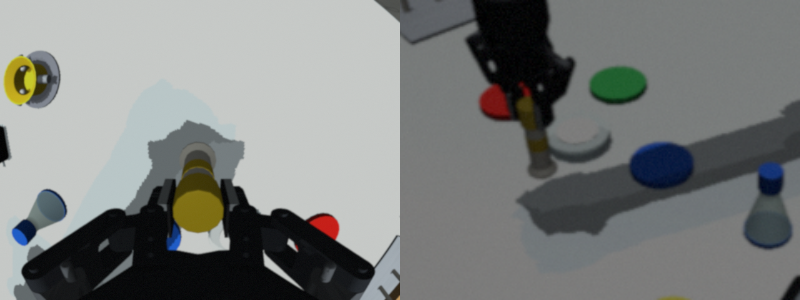

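The tube is held upright at the cap and clear of the table. I'll carry it to the socket, turning to keep joint 6 in range.

```bash
python3 -m inch '[[20,1,20,0,0.1],[20,1,35,0,0.1],[20,1,35,0,0.1],[20,1,35,0,0.1],[20,1,35,0,0.1],[20,1,35,0,0.1],[20,1,35,0,0.1],[20,1,19,0,0.1],[20,0,10,0,0],[20,0,0,0,0],[20,0,0,0,0]]'; python3 - <<'E'
from h import *
np.set_printoptions(precision=4,suppress=True)
print(read_state()['ee_pos'],read_state()['joint_pos'])
S=optics.grab_frame('scene');T=optics.grab_frame('top')
for n,f in(('S',S),('T',T)):
    print(n,[(b,plane(ray(f,*b[:2]),.046)) for b in blobs(f['img'],'yellow',amin=40)])
cv2.imwrite('pics/w3.png',np.hstack([cv2.resize(f['img'][80:240,150:330],(400,356)) if f is T else cv2.resize(f['img'][220:380,190:370],(400,356)) for f in(S,T)])[:,:,::-1])
E
```

```text
clock: 4.7
ee_pos: [0.6402, 0.135, 0.3269]
tool_rot: [0.383, -0.595, 0.595, -0.382]
contact_force: [-0.2, -0.2, -0.8]
grip_width: 0.349
[0.6402 0.135  0.3269] [ 0.1112  0.5703  0.1856  1.1876 -0.0008  2.11  ]
S [((280.183908045977, 257.8380355276907, 175, [272, 252, 17, 13]), array([0.5599, 0.0249, 0.046 ])), ((282.75319056889464, 313.74237508111617, 517, [265, 301, 37, 28]), array([0.6434, 0.137 , 0.046 ]))]
T [((230.23841059602648, 135.64459161147903, 89, [227, 129, 8, 15]), array([0.6803, 0.1418, 0.046 ])), ((239.74422141119217, 157.29592457420924, 403, [229, 139, 23, 35]), array([0.6381, 0.1244, 0.046 ]))]
```

View pics/w3.png

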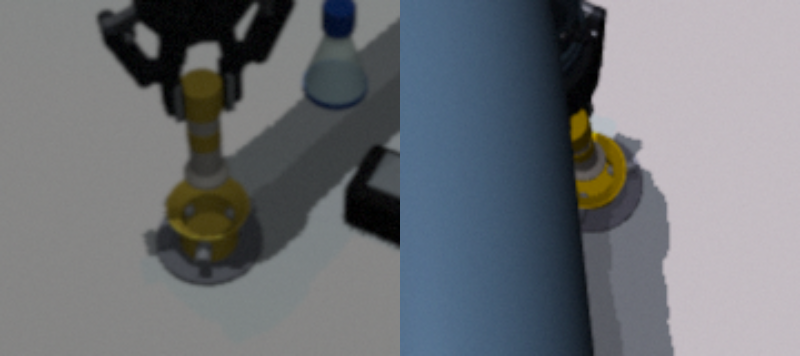

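The tube hangs over the socket mouth. I'll lower it into the funnel.

```bash
python3 -m inch '[[20,2,1,-15,0],[20,0,0,-15,0],[20,0,0,-10,0],[20,0,0,-5,0],[20,0,0,0,0]]'; python3 -c "
from workcell import *;s=read_state();print(s['ee_pos'],s['contact_force'],s['ft_torque'])"
```

```text
clock: 5.3
ee_pos: [0.6421, 0.1362, 0.282]
tool_rot: [-0.383, 0.595, -0.594, 0.382]
contact_force: [-0.6, 0.3, -0.2]
grip_width: 0.345
[0.64207606 0.13623776 0.28195153] [-0.61419881  0.28594994 -0.23497387] [ 0.04974182 -0.01597934  0.02168382]
```

```bash
python3 -m inch '[[20,0,0,-4,0],[20,0,0,-3,0],[20,0,0,-3,0],[20,0,0,0,0]]'; python3 -c "
from workcell import *;s=read_state();print(s['ee_pos'],s['contact_force'],s['ft_torque'])"
```

```text
clock: 5.7
ee_pos: [0.6425, 0.1369, 0.2731]
tool_rot: [0.383, -0.594, 0.595, -0.383]
contact_force: [-0.7, -0.3, 1.9]
grip_width: 0.35
[0.64251506 0.13688676 0.27310497] [-0.67609183 -0.29394569  1.90198698] [-0.02257489  0.11787337  0.06609914]
```

It has met the balls at the expected height, so I'll push through with a firmer grip.

```bash
python3 -m inch '[[20,0,0,0,0],[20,0,0,-3,0],[20,0,0,-3,0],[20,0,0,-3,0],[20,0,0,0,0]]' 70; python3 -m inch '[[20,0,0,-3,0],[20,0,0,-3,0],[20,0,0,-2,0],[20,0,0,0,0]]'
```

```text
clock: 6.2
ee_pos: [0.6421, 0.1367, 0.2626]
tool_rot: [-0.384, 0.594, -0.594, 0.382]
contact_force: [1.7, 0.5, -2.5]
grip_width: 0.338
clock: 6.6
ee_pos: [0.6423, 0.137, 0.2591]
tool_rot: [0.382, -0.594, 0.595, -0.384]
contact_force: [-5.7, -0.5, 18.2]
grip_width: 0.34
```

Force dropped as it snapped through, then rose to 18 N on the floor at grasp height plus 10 mm. That means it's home, so I'll release it and check.

```bash
python3 -m inch '[[20,0,0,3,0],[20,0,0,1,0],[65,0,0,0,0],[65,0,0,0,0],[65,0,0,0,0],[65,0,0,0,0],[65,0,0,15,0],[65,0,0,40,0],[65,0,0,40,0]]' 40; python3 - <<'E'
from h import *
np.set_printoptions(precision=4,suppress=True)
print(read_state()['ee_pos'])
S=optics.grab_frame('scene')
for b in blobs(S['img'],'yellow',amin=40): print(b,plane(ray(S,*b[:2]),.112))
cv2.imwrite('pics/w4.png',cv2.resize(S['img'][220:380,190:370],(600,533))[:,:,::-1])
E
```

```text
clock: 7.5
ee_pos: [0.6418, 0.1367, 0.3545]
tool_rot: [-0.384, 0.595, -0.594, 0.382]
contact_force: [0.8, 0.0, 0.3]
grip_width: 0.763
[0.6418 0.1367 0.3545]
(281.72972972972974, 287.86599099099095, 165, [274, 282, 16, 13]) [0.6417 0.1363 0.112 ]
(276.68094135802465, 316.3815586419753, 205, [265, 301, 28, 28]) [0.6853 0.178  0.112 ]
(295.2939068100358, 306.741935483871, 103, [290, 300, 12, 15]) [0.6506 0.1823 0.112 ]
```

View pics/w4.png

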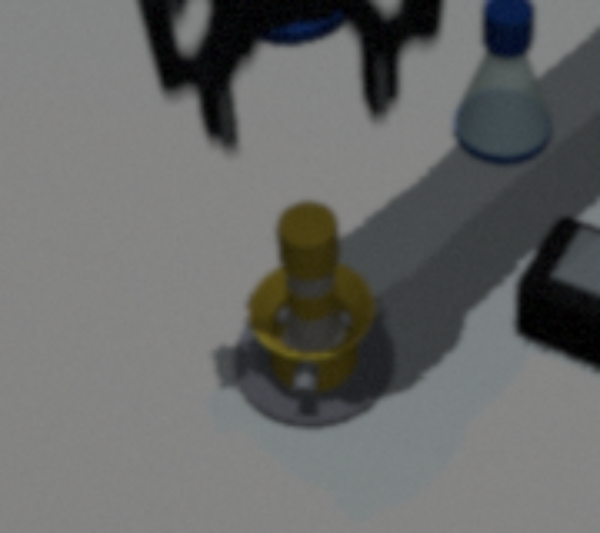

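The tube cap at (281.7,287.9) lies on the socket axis at a top height of 112 mm, so it is fully seated. Next is the blue flask.

```bash
python3 -m inch '[[65,-40,-12,0,0],[65,-40,-12,0,0],[65,-40,-13,0,0],[65,-40,-13,0,0],[65,-41,-12,0,0],[65,0,0,-40,0],[65,0,0,-40,0],[65,0,0,-25,0],[65,0,0,0,0]]'; python3 - <<'E'
from h import *
print(read_state()['ee_pos'])
f=optics.grab_frame('wrist');cv2.imwrite('pics/w5.png',f['img'][:,:,::-1])
E
```

```text
clock: 8.45
ee_pos: [0.439, 0.0747, 0.2468]
tool_rot: [-0.385, 0.596, -0.593, 0.381]
contact_force: [-0.6, 0.1, -0.5]
grip_width: 0.762
[0.43901463 0.0747082  0.24675359]
```

View pics/w5.png

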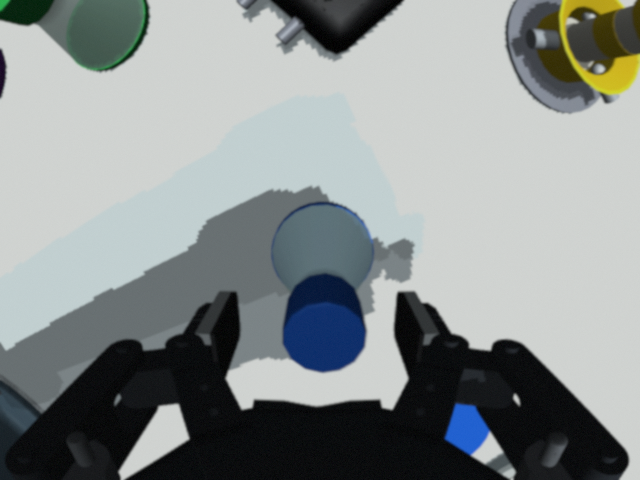

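The blue stopper is at (324,338), between the pads. Grip and lift.

```bash
python3 -m inch '[[65,2,0,-2,0],[20,0,0,0,0],[20,0,0,0,0],[20,0,0,0,0],[20,0,0,0,0],[20,0,0,0,0],[20,0,0,0,0]]' 40; python3 -m inch '[[20,0,0,10,0],[20,0,0,30,0],[20,0,0,30,0],[20,0,0,0,0]]'; python3 - <<'E'
from h import *
print(read_state()['ee_pos'])
f=optics.grab_frame('wrist');cv2.imwrite('pics/w6.png',cv2.resize(f['img'],(400,300))[:,:,::-1])
E
```

```text
clock: 9.2
ee_pos: [0.444, 0.0749, 0.2487]
tool_rot: [0.382, -0.594, 0.595, -0.384]
contact_force: [-0.6, 0.1, 6.0]
grip_width: 0.35
clock: 9.6
ee_pos: [0.445, 0.0749, 0.3216]
tool_rot: [0.381, -0.593, 0.596, -0.385]
contact_force: [1.1, -0.7, -1.4]
grip_width: 0.351
[0.44496651 0.07486448 0.32162434]
```

View pics/w6.png

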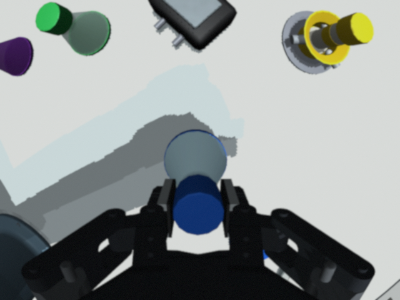

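```bash
python3 -m inch '[[20,4,-20,0,0],[20,4,-36,0,0],[20,4,-36,0,0],[20,4,-36,0,0],[20,4,-36,0,0],[20,2,-20,0,0],[20,0,0,-20,0],[20,0,0,-20,0],[20,0,0,-15,0],[20,0,0,0,0]]';  python3 - <<'E'
from h import *
s=read_state();print(s['ee_pos'],s['contact_force'])
S=optics.grab_frame('scene')
cv2.imwrite('pics/w7.png',cv2.resize(S['img'][140:260,200:360],(640,480))[:,:,::-1])
E
```

```text
clock: 10.65
ee_pos: [0.4635, -0.1086, 0.2598]
tool_rot: [-0.384, 0.596, -0.593, 0.382]
contact_force: [0.7, -0.2, -1.5]
grip_width: 0.35
[ 0.46347694 -0.10859885  0.25983298] [ 0.72088481 -0.17257805 -1.46066577]
```

View pics/w7.png

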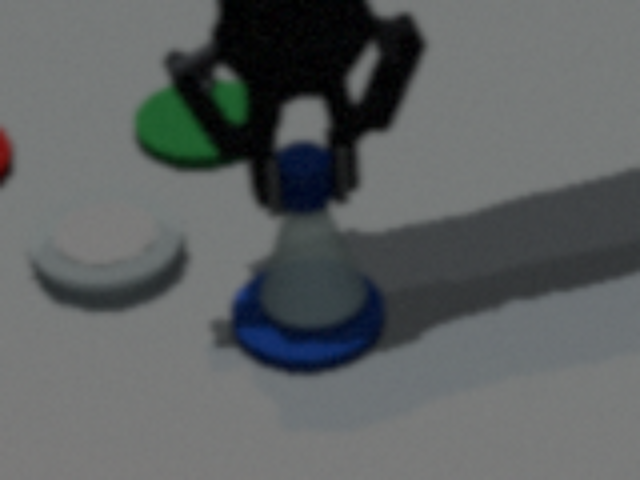

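```bash
python3 -m inch '[[20,3,0,-2,0],[20,0,0,-1,0],[20,0,0,0,0]]'; python3 -m inch '[[20,0,0,-2,0],[20,0,0,0,0]]'
```

```text
clock: 11.0
ee_pos: [0.4685, -0.1092, 0.2596]
tool_rot: [0.383, -0.594, 0.594, -0.383]
contact_force: [0.5, 0.8, -2.1]
grip_width: 0.347
clock: 11.2
ee_pos: [0.4685, -0.1093, 0.2587]
tool_rot: [0.383, -0.594, 0.595, -0.383]
contact_force: [-1.7, -0.0, 5.1]
grip_width: 0.35
```

It made contact at the expected height. Release and check.

```bash
python3 -m inch '[[20,0,0,1,0],[65,0,0,0,0],[65,0,0,0,0],[65,0,0,0,0],[65,0,0,0,0],[65,0,0,15,0],[65,0,0,40,0],[65,0,0,45,0]]'; python3 - <<'E'
from h import *
s=read_state();print(s['ee_pos'],s['contact_force'])
S=optics.grab_frame('scene')
for b in blobs(S['img'],'blue',amin=30): print(b,plane(ray(S,*b[:2]),.114))
cv2.imwrite('pics/w8.png',cv2.resize(S['img'][140:260,200:360],(640,480))[:,:,::-1])
E
```

```text
clock: 12.0
ee_pos: [0.4675, -0.1089, 0.3585]
tool_rot: [-0.384, 0.596, -0.593, 0.382]
contact_force: [1.4, -0.4, 0.4]
grip_width: 0.758
[ 0.46746538 -0.10886219  0.35847413] [ 1.36455514 -0.40447712  0.3863127 ]
(272.0731269627635, 221.95334230596677, 195, [258, 211, 34, 20]) [ 0.55119517 -0.00637556  0.114     ]
```

View pics/w8.png

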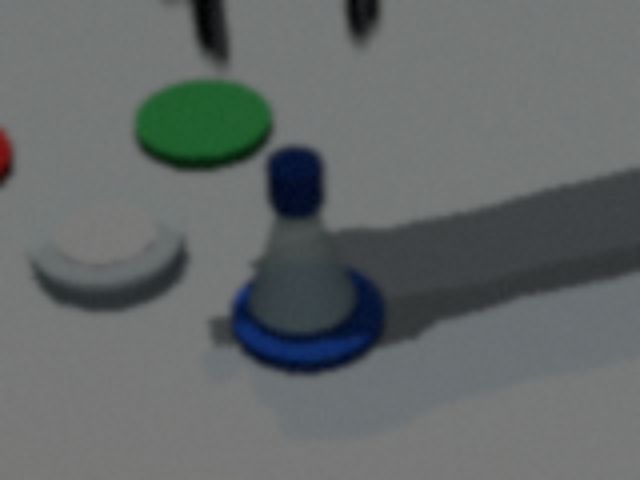

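```bash
python3 - <<'E'
from h import *
S=optics.grab_frame('scene')
for vm in(15,25,35,45):
  for b in blobs(S['img'],'blue',amin=30,vmin=vm,smin=120): print(vm,b,plane(ray(S,*b[:2]),.114),plane(ray(S,*b[:2]),.1))
print(plane(ray(S,273.75,181),.114))
E
```

```text
15 (450.00823045267487, 62.84773662551439, 32, [446, 54, 8, 17]) [-0.31316393 -0.2378039   0.114     ] [-0.34221796 -0.25645559  0.1       ]
15 (518.7471264367816, 69.24521072796935, 52, [511, 63, 18, 14]) [-0.42883819 -0.07454306  0.114     ] [-0.460513   -0.08949582  0.1       ]
15 (273.4769392033543, 185.23165618448635, 177, [268, 177, 12, 17]) [ 0.47619182 -0.09816168  0.114     ] [ 0.46502185 -0.11364957  0.1       ]
15 (276.7704380416959, 219.83274771609277, 429, [258, 208, 38, 25]) [ 0.54051106 -0.00537097  0.114     ] [ 0.53079834 -0.01875654  0.1       ]
25 (273.4769392033543, 185.23165618448635, 177, [268, 177, 12, 17]) [ 0.47619182 -0.09816168  0.114     ] [ 0.46502185 -0.11364957  0.1       ]
25 (276.7704380416959, 219.83274771609277, 429, [258, 208, 38, 25]) [ 0.54051106 -0.00537097  0.114     ] [ 0.53079834 -0.01875654  0.1       ]
35 (273.4769392033543, 185.23165618448635, 151, [268, 177, 12, 17]) [ 0.47619182 -0.09816168  0.114     ] [ 0.46502185 -0.11364957  0.1       ]
35 (276.7704380416959, 219.83274771609277, 429, [258, 208, 38, 25]) [ 0.54051106 -0.00537097  0.114     ] [ 0.53079834 -0.01875654  0.1       ]
45 (273.22777777777776, 180.69166666666666, 69, [268, 177, 12, 8]) [ 0.46661243 -0.11130336  0.114     ] [ 0.45522542 -0.12708899  0.1       ]
45 (276.636797188755, 219.1646586345381, 362, [258, 208, 38, 23]) [ 0.53946946 -0.00710992  0.114     ] [ 0.52973315 -0.02053488  0.1       ]
[ 0.46646347 -0.10969362  0.114     ]
```

The blue stopper axis is at about (465,-113.6) against the pad centre (464.6,-110), which is within 4 mm. Next is the green flask.

```bash
python3 -m inch '[[65,-6,25,0,0],[65,-11,45,0,0],[65,-11,45,0,0],[65,-11,45,0,0],[65,-11,45,0,0],[65,-11,45,0,0],[65,-11,45,0,0],[65,-11,45,0,0],[65,-6,35,0,0],[65,0,0,0,0],[65,0,0,0,0]]'; python3 - <<'E'
from h import *
s=read_state();print(s['ee_pos'],s['joint_pos'])
f=optics.grab_frame('wrist');cv2.imwrite('pics/w9.png',f['img'][:,:,::-1])
E
```

```text
clock: 13.2
ee_pos: [0.379, 0.2663, 0.3582]
tool_rot: [0.384, -0.594, 0.594, -0.383]
contact_force: [0.5, -0.3, 0.4]
grip_width: 0.76
[0.37899218 0.26627622 0.3581889 ] [ 4.75553252e-01  1.74368265e-01 -3.15867855e-01  1.08134379e+00
 -6.12110225e-04  2.47032361e+00]
```

View pics/w9.png

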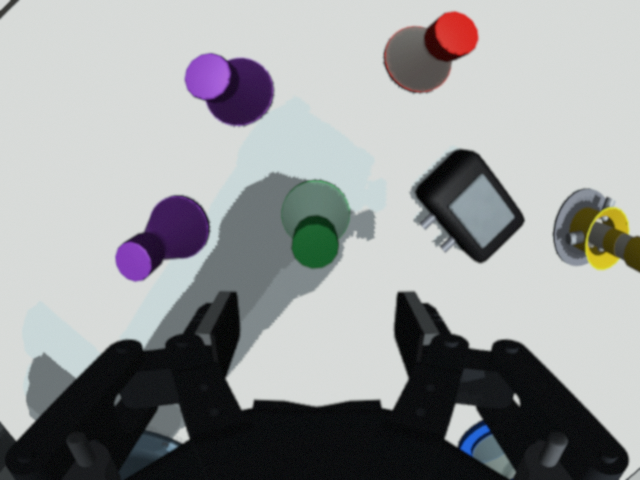

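The green stopper is at (315,243), clear of the purple flasks. Descend and grip.

```bash
python3 -m inch '[[65,0,0,-40,0],[65,0,0,-40,0],[65,0,0,-25,0],[65,0,0,-9,0],[65,0,0,0,0],[65,0,0,0,0]]'; python3 - <<'E'
from h import *
s=read_state();print(s['ee_pos'])
f=optics.grab_frame('wrist');cv2.imwrite('pics/w10.png',cv2.resize(f['img'],(400,300))[:,:,::-1])
E
```

```text
clock: 13.85
ee_pos: [0.3802, 0.2655, 0.2458]
tool_rot: [0.382, -0.595, 0.595, -0.383]
contact_force: [-0.4, 0.5, 0.4]
grip_width: 0.764
[0.3802016  0.2655473  0.24580413]
```

View pics/w10.png

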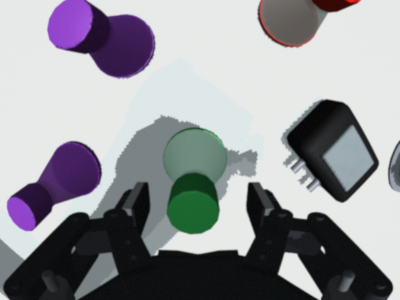

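```bash
python3 -m inch '[[20,0,0,0,0],[20,0,0,0,0],[20,0,0,0,0],[20,0,0,0,0],[20,0,0,0,0],[20,0,0,0,0],[20,0,0,0,0]]' 40; python3 -m inch '[[20,0,0,10,0],[20,0,0,30,0],[20,0,0,40,0],[20,0,0,20,0],[20,0,0,0,0]]'; python3 - <<'E'
from h import *
s=read_state();print(s['ee_pos'])
f=optics.grab_frame('wrist');cv2.imwrite('pics/w11.png',cv2.resize(f['img'],(400,300))[:,:,::-1])
E
```

```text
clock: 14.6
ee_pos: [0.3797, 0.2662, 0.2456]
tool_rot: [0.382, -0.594, 0.594, -0.384]
contact_force: [-2.1, -0.0, 5.8]
grip_width: 0.353
clock: 15.1
ee_pos: [0.3805, 0.2664, 0.348]
tool_rot: [0.381, -0.594, 0.595, -0.385]
contact_force: [0.2, 0.9, -2.1]
grip_width: 0.348
[0.38047851 0.2663997  0.34801081]
```

View pics/w11.png

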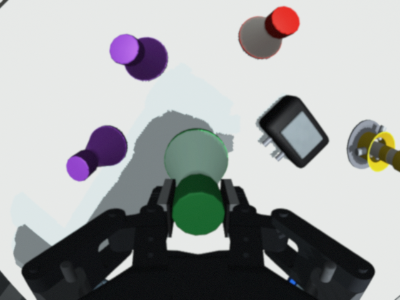

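```bash
python3 -m inch '[[20,0,-25,0,0],[20,0,-47,0,0],[20,0,-47,0,0],[20,0,-47,0,0],[20,0,-47,0,0],[20,0,-47,0,0],[20,0,-47,0,0],[20,0,-47,0,0],[20,0,-47,0,0],[20,0,-47,0,0],[20,6,-47,0,0],[20,6,-30,0,0]]';python3 -m inch '[[20,6,-30,0,0],[20,2,-10,0,0],[20,0,0,0,0],[20,0,0,0,0]]'; python3 - <<'E'
from h import *
s=read_state();print(s['ee_pos'])
S=optics.grab_frame('scene')
cv2.imwrite('pics/w12.png',cv2.resize(S['img'][80:240,160:360],(640,512))[:,:,::-1])
E
```

```text
clock: 16.35
ee_pos: [0.3905, -0.2618, 0.3428]
tool_rot: [-0.383, 0.596, -0.594, 0.382]
contact_force: [0.9, 0.3, -1.3]
grip_width: 0.349
clock: 16.75
ee_pos: [0.3988, -0.2979, 0.3436]
tool_rot: [-0.383, 0.596, -0.593, 0.383]
contact_force: [-0.5, 0.5, -1.8]
grip_width: 0.347
[ 0.39878957 -0.29793678  0.34355828]
```

View pics/w12.png

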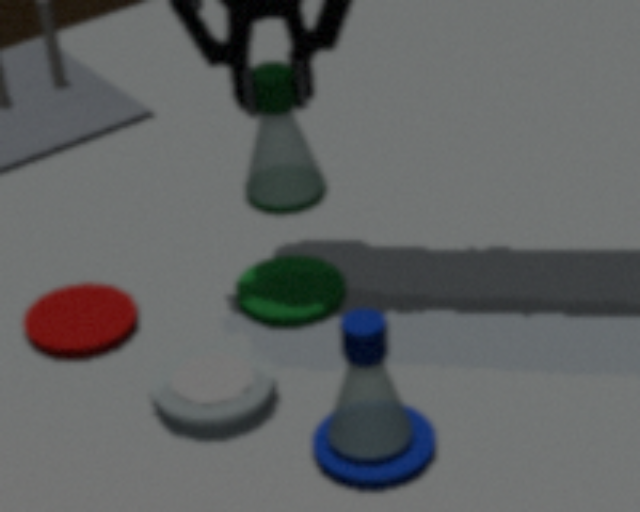

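```bash
python3 -m inch '[[20,1,-3,-20,0],[20,0,0,-30,0],[20,0,0,-20,0],[20,0,0,-10,0],[20,0,0,-2,0],[20,0,0,0,0],[20,0,0,0,0]]';  python3 - <<'E'
from h import *
s=read_state();print(s['ee_pos'],s['contact_force'])
S=optics.grab_frame('scene')
cv2.imwrite('pics/w13.png',cv2.resize(S['img'][80:240,160:360],(640,512))[:,:,::-1])
E
```

```text
clock: 17.5
ee_pos: [0.4009, -0.3024, 0.2639]
tool_rot: [0.383, -0.594, 0.595, -0.383]
contact_force: [-0.3, -0.6, -1.8]
grip_width: 0.35
[ 0.40086926 -0.30236544  0.26392522] [-0.2688737  -0.57112351 -1.78021508]
```

View pics/w13.png

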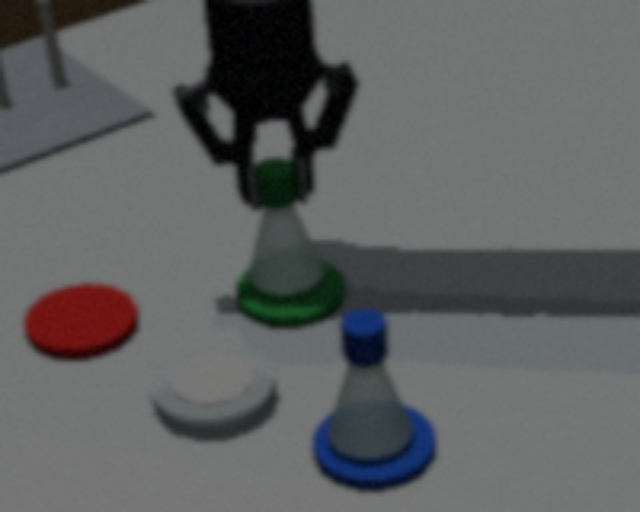

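```bash
python3 -m inch '[[20,0,3,-3,0],[20,0,0,-2,0],[20,0,0,0,0]]'; python3 -m inch '[[20,0,0,-2,0],[20,0,0,0,0]]'
```

```text
clock: 17.85
ee_pos: [0.4004, -0.2991, 0.2578]
tool_rot: [0.383, -0.594, 0.594, -0.383]
contact_force: [-0.8, -0.3, -2.0]
grip_width: 0.352
clock: 18.05
ee_pos: [0.4003, -0.2992, 0.2576]
tool_rot: [0.383, -0.594, 0.595, -0.383]
contact_force: [-3.9, 2.9, 14.7]
grip_width: 0.352
```

Contact at the expected height, so release.

```bash
python3 -m inch '[[20,0,0,2,0],[65,0,0,0,0],[65,0,0,0,0],[65,0,0,0,0],[65,0,0,0,0],[65,0,0,15,0],[65,0,0,40,0],[65,0,0,45,0],[65,0,0,0,0]]'; python3 - <<'E'
from h import *
s=read_state();print(s['ee_pos'],s['contact_force'])
S=optics.grab_frame('scene');T=optics.grab_frame('top')
for c in('green','blue'):
  for b in blobs(S['img'],c,amin=30,vmin=20,smin=120):
    if b[1]>110:print(c,b,plane(ray(S,*b[:2]),.1))
for b in blobs(T['img'],'blue',amin=30): print('T',b,plane(ray(T,*b[:2]),.114))
cv2.imwrite('pics/w14.png',np.hstack([cv2.resize(S['img'][80:240,160:360],(400,320)),cv2.resize(T['img'],(400,320))])[:,:,::-1])
E
```

```text
clock: 18.95
ee_pos: [0.402, -0.3007, 0.3636]
tool_rot: [0.382, -0.591, 0.598, -0.384]
contact_force: [0.5, -0.9, 0.2]
grip_width: 0.76
[ 0.40201552 -0.3007242   0.363639  ] [ 0.52569638 -0.87390742  0.20639759]
green (247.6025641025641, 139.5, 117, [243, 133, 10, 14]) [ 0.39735679 -0.30248211  0.1       ]
green (250.3886569241475, 171.5946416144746, 266, [234, 163, 33, 19]) [ 0.47226349 -0.18776702  0.1       ]
blue (273.1589464123524, 184.4314259763851, 202, [267, 176, 13, 18]) [ 0.46375504 -0.11638494  0.1       ]
blue (276.584668989547, 219.5616724738676, 442, [258, 208, 38, 25]) [ 0.53056198 -0.01964881  0.1       ]
T (364.97410379882285, 248.49791332263243, 1080, [343, 226, 45, 46]) [ 0.45329296 -0.09715249  0.114     ]
```

View pics/w14.png

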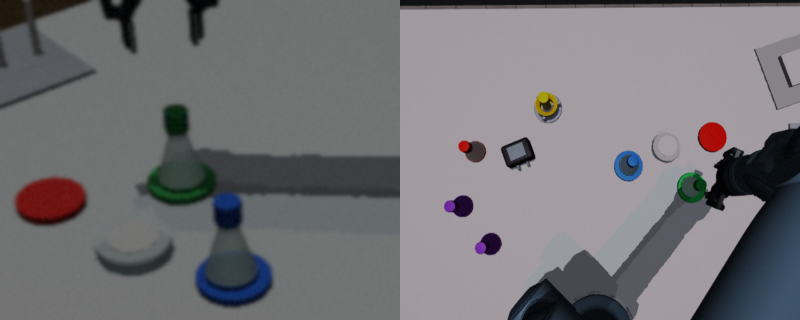

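Green is at (397.4,-302.5) against the pad (397,-302.5). Next is the red flask.

```bash
python3 -m inch '[[65,5,25,0,0],[65,8,48,0,0],[65,8,48,0,0],[65,8,48,0,0],[65,8,48,0,0],[65,8,48,0,0],[65,8,48,0,0],[65,8,48,0,0],[65,8,48,0,0],[65,8,48,0,0],[65,8,48,0,0],[65,8,48,0,0]]';python3 -m inch '[[65,8,48,0,0],[65,8,40,0,0],[65,4,20,0,0],[65,2,0,0,0],[65,0,0,0,0],[65,0,0,0,0]]'; python3 - <<'E'
from h import *
s=read_state();print(s['ee_pos'],s['joint_pos'])
f=optics.grab_frame('wrist');cv2.imwrite('pics/w15.png',cv2.resize(f['img'],(480,360))[:,:,::-1])
T=optics.grab_frame('top')
cv2.imwrite('pics/t15.png',cv2.resize(T['img'][180:330,320:530],(630,450),interpolation=cv2.INTER_CUBIC)[:,:,::-1])
E
```

```text
clock: 20.25
ee_pos: [0.4926, 0.2557, 0.3556]
tool_rot: [-0.384, 0.594, -0.594, 0.382]
contact_force: [1.0, -0.8, 0.1]
grip_width: 0.76
clock: 20.85
ee_pos: [0.5152, 0.3606, 0.3567]
tool_rot: [0.383, -0.595, 0.595, -0.382]
contact_force: [-0.7, 0.0, -0.1]
grip_width: 0.761
[0.51515734 0.36055942 0.35673161] [ 5.09919677e-01  5.05314539e-01  1.55241539e-01  1.22304702e+00
 -4.48539940e-04  2.50792035e+00]
```

View pics/w15.png

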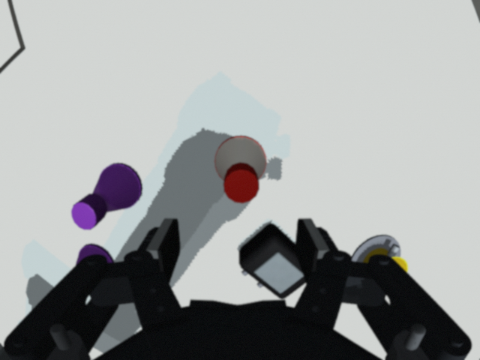

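View pics/t15.png

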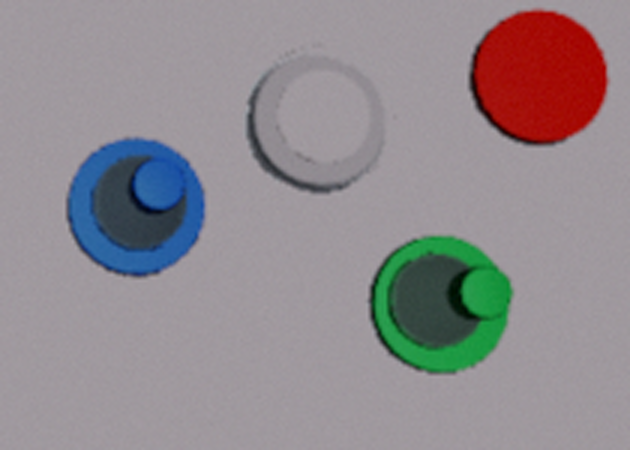

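Both placed flasks sit well inside their pads. The red stopper is at (241,184) in the wrist view, so I'll descend.

```bash
python3 -m inch '[[65,1,-3,-40,0],[65,0,0,-40,0],[65,0,0,-25,0],[65,0,0,-6,0],[65,0,0,0,0],[65,0,0,0,0]]'; python3 - <<'E'
from h import *
s=read_state();print(s['ee_pos'])
f=optics.grab_frame('wrist');cv2.imwrite('pics/w16.png',cv2.resize(f['img'],(400,300))[:,:,::-1])
E
```

```text
clock: 21.55
ee_pos: [0.5172, 0.3588, 0.2486]
tool_rot: [0.382, -0.594, 0.595, -0.384]
contact_force: [1.1, 0.3, 0.2]
grip_width: 0.763
[0.51715642 0.35883739 0.24860163]
```

View pics/w16.png

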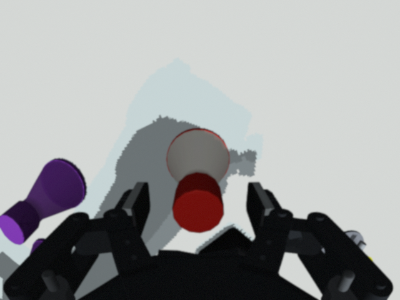

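Centred. Grip and lift.

```bash
python3 -m inch '[[20,0,0,-2,0],[20,0,0,0,0],[20,0,0,0,0],[20,0,0,0,0],[20,0,0,0,0],[20,0,0,0,0],[20,0,0,0,0]]' 40; python3 -m inch '[[20,0,0,10,0],[20,0,0,30,0],[20,0,0,40,0],[20,0,0,40,0],[20,0,0,20,0],[20,0,0,0,0]]'; python3 - <<'E'
from h import *
s=read_state();print(s['ee_pos'])
f=optics.grab_frame('wrist');cv2.imwrite('pics/w17.png',cv2.resize(f['img'],(400,300))[:,:,::-1])
E
```

```text
clock: 22.3
ee_pos: [0.5169, 0.359, 0.2457]
tool_rot: [0.382, -0.594, 0.595, -0.384]
contact_force: [1.2, -0.6, 5.6]
grip_width: 0.351
clock: 22.9
ee_pos: [0.517, 0.3593, 0.3886]
tool_rot: [0.381, -0.594, 0.595, -0.385]
contact_force: [-0.0, 0.7, -1.0]
grip_width: 0.35
[0.5170479  0.35931334 0.38862597]
```

View pics/w17.png

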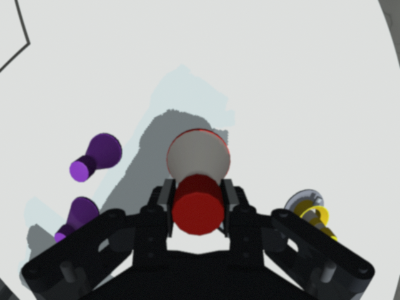

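```bash
python3 -m inch '[[20,2,-25,0,0],[20,2,-46,0,0],[20,2,-46,0,0],[20,2,-46,0,0],[20,2,-46,0,0],[20,2,-46,0,0],[20,2,-46,0,0],[20,2,-46,0,0],[20,2,-46,0,0],[20,2,-46,0,0],[20,2,-46,0,0],[20,2,-46,0,0]]';python3 -m inch '[[20,1,-46,0,0],[20,1,-46,0,0],[20,1,-46,0,0],[20,1,-35,0,0],[20,0,-20,0,0],[20,0,-8,0,0],[20,0,0,0,0],[20,0,0,0,0]]'; python3 - <<'E'
from h import *
s=read_state();print(s['ee_pos'])
E
```

```text
clock: 24.15
ee_pos: [0.5393, -0.1737, 0.382]
tool_rot: [-0.384, 0.596, -0.593, 0.382]
contact_force: [1.0, 0.2, -0.8]
grip_width: 0.349
clock: 24.95
ee_pos: [0.5443, -0.372, 0.3836]
tool_rot: [-0.383, 0.595, -0.593, 0.383]
contact_force: [-0.3, 0.3, -0.9]
grip_width: 0.349
[ 0.54432065 -0.3719874   0.38358264]
```

Contact is expected at 245.7+12 ≈ 258.

```bash
python3 -m inch '[[20,0,-3,-30,0],[20,0,0,-40,0],[20,0,0,-30,0],[20,0,0,-15,0],[20,0,0,-5,0],[20,0,0,0,0],[20,0,0,0,0]]';  python3 - <<'E'
from h import *
s=read_state();print(s['ee_pos'],s['contact_force'])
S=optics.grab_frame('scene')
cv2.imwrite('pics/w18.png',cv2.resize(S['img'][80:240,120:320],(640,512))[:,:,::-1])
E
```

```text
clock: 25.65
ee_pos: [0.545, -0.3758, 0.2662]
tool_rot: [0.383, -0.593, 0.595, -0.384]
contact_force: [-0.4, 0.1, -1.9]
grip_width: 0.354
[ 0.54500375 -0.37579909  0.26622948] [-0.35687822  0.0711708  -1.90964781]
```

View pics/w18.png

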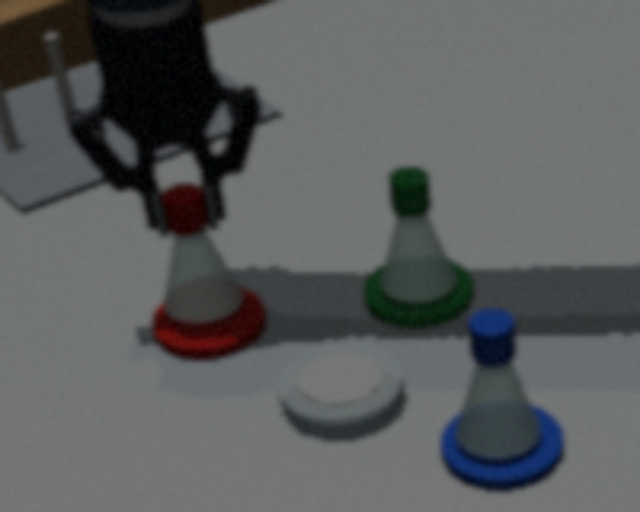

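```bash
python3 -m inch '[[20,0,0,-4,0],[20,0,0,-2,0],[20,0,0,0,0]]'; python3 -m inch '[[20,0,0,-2,0],[20,0,0,0,0]]'
```

```text
clock: 26.0
ee_pos: [0.5443, -0.3762, 0.2586]
tool_rot: [-0.383, 0.594, -0.594, 0.383]
contact_force: [-0.8, 0.7, -1.1]
grip_width: 0.345
clock: 26.2
ee_pos: [0.5445, -0.3764, 0.2577]
tool_rot: [0.383, -0.594, 0.595, -0.383]
contact_force: [-0.5, 1.0, 3.8]
grip_width: 0.352
```

Contact. Release, lift, then move clear of the top view.

```bash
python3 -m inch '[[20,0,0,1,0],[65,0,0,0,0],[65,0,0,0,0],[65,0,0,0,0],[65,0,0,0,0],[65,0,0,15,0],[65,0,0,40,0],[65,0,0,45,0],[65,0,0,30,0],[65,0,0,0,0]]'; python3 -m inch '[[65,-35,-20,0,0],[65,-35,-20,0,0],[65,-35,-20,0,0],[65,-35,-20,0,0],[65,-35,-20,0,0],[65,-35,-20,0,0],[65,-35,-20,0,0],[65,0,0,0,0],[65,0,0,0,0]]'; python3 - <<'E'
from h import *
np.set_printoptions(precision=4,suppress=True)
print(read_state()['ee_pos'])
S=optics.grab_frame('scene');T=optics.grab_frame('top')
for c in('red','green','blue','yellow'):
  for b in blobs(S['img'],c,amin=30,vmin=20,smin=120):
    if b[1]>110:print(c,b,plane(ray(S,*b[:2]),.1))
cv2.imwrite('pics/s19.png',S['img'][:,:,::-1]);cv2.imwrite('pics/t19.png',T['img'][:,:,::-1])
E
```

```text
clock: 27.2
ee_pos: [0.5454, -0.377, 0.3938]
tool_rot: [0.382, -0.591, 0.598, -0.384]
contact_force: [1.2, 0.3, 0.7]
grip_width: 0.758
clock: 28.1
ee_pos: [0.2985, -0.5164, 0.3868]
tool_rot: [-0.382, 0.595, -0.594, 0.383]
contact_force: [0.1, 0.4, 0.1]
grip_width: 0.762
[ 0.2985 -0.5164  0.3868]
red (177.84262701363073, 147.65799256505576, 150, [172, 141, 12, 15]) [ 0.5435 -0.3818  0.1   ]
red (185.0995115995116, 180.77472527472528, 342, [168, 170, 35, 22]) [ 0.5994 -0.2531  0.1   ]
green (247.465564738292, 138.96969696969697, 136, [242, 132, 11, 15]) [ 0.3962 -0.3047  0.1   ]
green (250.3092495636998, 171.53577661431063, 275, [234, 163, 33, 19]) [ 0.4723 -0.1881  0.1   ]
blue (273.2536023054755, 184.84245917387128, 192, [267, 177, 13, 17]) [ 0.4645 -0.1151  0.1   ]
blue (276.6912232833106, 219.38790359254205, 447, [258, 207, 38, 26]) [ 0.5301 -0.0199  0.1   ]
yellow (282.8592125248276, 310.16006542820423, 998, [265, 281, 37, 56]) [0.6643 0.1666 0.1   ]
```

View pics/s19.png

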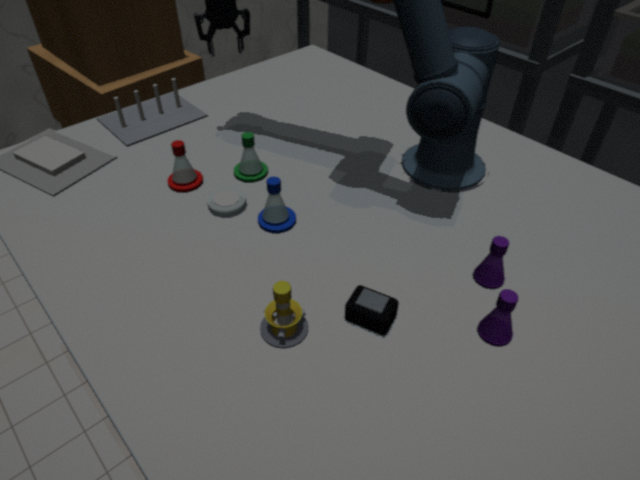

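View pics/t19.png

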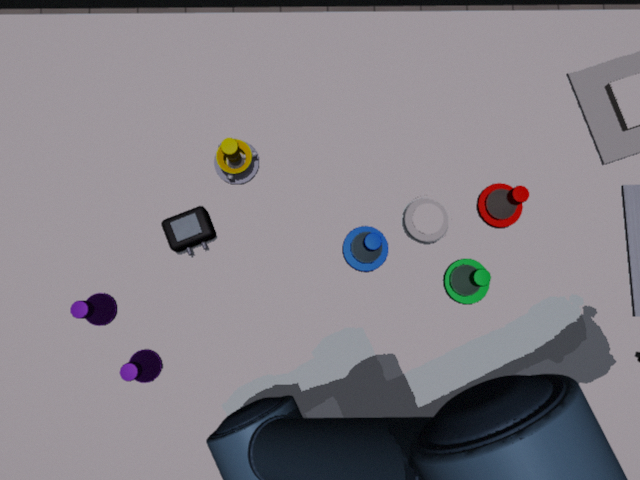

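The overview shows all three flasks centred on their pads, the tube in the socket, and the pump (188,229) and dish (426,221) where they started. One last check of the cap tops from the top view, then I'll hand in.

```bash
python3 - <<'E'
from h import *
from workcell import workorder
T=optics.grab_frame('top')
for n,u,v,z in(('red',520,194.5,.114),('green',481,278,.114),('blue',373.5,241.5,.114),('tube',230,147,.112)): print(n,plane(ray(T,u,v),z).round(4))
print(workorder.close_job())
E
```

```text
red [ 0.5428 -0.3755  0.114 ]
green [ 0.3972 -0.2969  0.114 ]
blue [ 0.4651 -0.1124  0.114 ]
tube [0.6383 0.134  0.112 ]
the job is handed in; nothing more can be done
None
```

I set all three flasks on the pads of their own colour and pushed the yellow-capped tube home in its socket. Everything is released and the gripper is clear. The job was handed in at about 28 s on the clock.

The last position checks used two views, each calibrated to about 2 mm:

| Item | Offset, scene view | Offset, top view | Limit |
|---|---|---|---|
| Red flask | 5 mm | 2 mm | 14 mm |
| Green flask | 2 mm | 6 mm | 14 mm |
| Blue flask | 5 mm | 2–3 mm | 14 mm |
| Yellow tube | under 1 mm | 3 mm | 8 mm |

- **Disagreement between views:** they differ by up to about 8 mm on where the flasks stand (green the most). I read the top-view points off the picture by eye, and both views still put every item inside its limit.
- **Tube seating:** the force dropped as it snapped past the balls, then rose to 18 N when it met the socket floor. It stopped 10 mm above its grasp height, as it should when seated.
- **Flask placement:** each one touched its pad within 2 mm of the expected height before I let go. I saw no tilt in the final pictures, but I did not measure it.
- **Bystanders:** the air pump and dish look unmoved in the before and after pictures, though I did not measure them. I never reached for the purple look-alikes.

No check failed.

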